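# Hang the hooked sample carrier on the conveyor rail

## Task

Hang the sample carrier that has the hook (the one with the brown coupon in its tray) on the conveyor rail: lift its hook over the rail's front lip and lower it until it seats, the hook's tongue down in the channel behind the lip and the tray hanging on the robot's side. Let go of it there, and leave the similar tray stand without a hook where it is.

Things in the scene. Friction and masses are not known exactly. Their poses are not given: they have to be found in the camera images.
- carrier_grip (a point): Middle of the grip tab atop the loose hooked steel carrier (0.3 kg, stands upright, brown coupon fixed in its tray), 136 mm above its underside. Tab: 12 mm thick (x), 36 wide (y), free from 30 mm below this point to 20 above. x points from tray to hook, z up. Tray 60 x 80 x 26 mm, centred 32.5 mm in -x; 5 mm back plate straight below; flat hook bridge in +x, top 30 mm below this point.
- hook_tip (a point): Middle of the lower edge of the hook's tongue (5 mm thick, 50 wide), 31 mm in +x and 58 mm below carrier_grip, 78 mm above the carrier's underside; the tongue reaches 22 mm below the bridge's underside, and the clear gap between back plate and tongue is 26 mm. Axes as carrier_grip.
- rail: Fixed rail; origin centre of underside, x away from robot, y along it. Channel centred on x = 0, 26 mm wide, floor 105 mm high; front lip (x -18 to -13 mm) and rear lip rise to 130 mm; end stops at y +-120 mm, as high. The lip runs down as an apron to 30 mm. A seated carrier's bridge lies on the front lip, its underside 30 mm above the table, back leaning on the apron, a little off plumb.
- stand: Look-alike loose steel tray stand without a hook (same tray, back plate and grip tab, 156 mm high, small grey die block in its tray); origin at the centre of its underside. To be left alone. It and the hooked carrier may stand in either order left and right.

How it is judged:
At the end, for the whole second after the job is handed in: The hook's tongue is in the rail's channel behind the front lip (tip within 13 mm of the channel's middle line, between the end stops, and less than 13 mm above the channel floor), the tray on the robot's side, the carrier within 16 degrees of upright and at rest (x of hook_tip in the frame of rail between -0.0135 and 0.0135 m and y of hook_tip in the frame of rail between -0.105 and 0.105 m and z of hook_tip in the frame of rail between 0.102 and 0.118 m and x of carrier_grip in the frame of rail below -0.005 m and angle between carrier_grip's own z axis and vertical below 0.28 rad and linear speed of carrier below 0.03 m/s); the robot touches nothing.
It fails at once if the tray stand without a hook is moved more than 25 mm or tipped over (distance of stand from where it was at the start of the episode above 0.025 m or angle between stand's own z axis and vertical above 0.4 rad).
It also fails if it takes over 34 s, if anything falls off the work surface, if the arm or the gripper's body presses on something with over 40 N, if the wrist force passes 120 N, or if a joint passes its speed limit or range.

## Robot

A 6-joint arm with a two-finger parallel gripper is mounted at the origin on a cart in front of the work surface, level with it; the furniture and walls round the work are solid. World frame = base frame: x ahead of the robot, y to its left, z up, the work surface at z = 0. Lengths are in m, angles in rad, forces in N, time in s.
With the tool pointing down it reaches from about 0.325 to 0.9 m from the base axis. Payload 6.1 kg.
Tool frame: the origin (TCP) lies midway between the tips of the shut fingers; the grasp point (between the pads) lies 19 mm behind it; z points along the fingers, y is the line along which they close (so a half turn about z gives the same grasp; the last joint's range is limited). The gripper opens to 85 mm and grips with 20 to 120 N. Pads are 22 mm wide; open, the fingers measure 114 mm over their backs; the gripper's body (76 mm by 85 mm) begins 54 mm behind the grasp point. The pads swing forward as they close: fully open they stand 13 mm farther back than shut.
Start: joints at [-1.368, 0.22, 1.526, -0, 1.395, -0.126], TCP at [0.202, -0.592, 0.231] pointing down, gripper open.
Joint ranges: [-2.98, 2.98], [-0.91, 2.08], [0.09, 2.57], [-1.24, 4.39], [0.2, 2.65], [-2.68, 2.68]. Speed limits (rad/s): [2.57, 2.57, 3.01, 3.14, 3.14, 3.14].

## Interface

Orientations are given as a unit quaternion [x, y, z, w].
In Python, from plant import move_pose, move_linear, move_joints, set_gripper, dwell, ik, get_state, read_camera, camera_info, PlanningError, close_job gives the robot as it stands. Calls block until the motion is done:
- move_pose(position, orientation): joint-space move of the TCP to a pose.
- move_linear(position, orientation=None, velocity=0.15, until_force=None): straight line of the TCP; orientation=None keeps the orientation; velocity is the mean speed in m/s. With until_force (N) it stops when the force on the tool has changed by that much, and returns True; else False.
- move_joints(angles): joint-space move.
- set_gripper(opening, strength=None): finger opening in m; strength is the grip in N (None keeps the last); returns when the fingers have stopped.
- dwell(seconds).
- ik(position, orientation): joint angles nearest the present ones, or None.
- get_state(): the state.
- read_camera(name): name is "scene" or "top"; returns the picture (420x560x3 uint8, blue, green, red); there is no depth.
- camera_info(name): a dict with "fov_y" (degrees; the focal length in pixels is half the picture's height over the tangent of half this angle, whatever the lens; pixels are square), "cx", "cy" (the principal point, pixels), "rvec" (rotation vector, rad) and "tvec" (3), from world to camera coordinates, as OpenCV has them. Camera axes: x right, y down, z forward; pixel columns grow to the right and rows downward; lengths in m; the calibration is good to about 2 mm. A picture is of the moment at which its call begins. camera_info takes no time and is no camera call.
A pose or a line that the arm cannot do raises PlanningError and nothing moves.
- close_job(): hands the job in; it is judged then, once.
The state is a dict: "clock": time; "joints": joint angles; "joint_velocities": joint speeds; "joint_torque": joint torques, N m; "eef_pos": TCP position; "ee_rot": TCP orientation; "force": force on the tool from outside, world axes, zero at the start; "ft_torque": the same for the moment, N m; "grip_width": finger opening in m; "grasp_force": force on a finger pad.
Only numpy, scipy, OpenCV 4.12 (cv2) and the standard library are available. Lean on these libraries where they do the work, as an engineer would, in place of code of your own. Each camera call takes 0.05 s, during which the arm holds its last target. There are 200 camera calls.

## Working session

There is one attempt and no reset: what is moved stays moved. The work goes in short steps, each a Python script; the robot and the scene stay as the last script left them, time stands still between calls to the robot, and variables do not carry over. Pictures are saved under pics/ and viewed, at most 10 in all, crops included, and the job is handed in when it is done.

```bash
mkdir -p pics; ls
python3 - <<'E'
from plant import *
import cv2
for n in("scene","top"):
    cv2.imwrite(f"pics/{n}0.png",read_camera(n)); print(n,camera_info(n))
s=get_state(); print(s['clock'],s['ee_rot'],s['eef_pos'])
E
```

```text
pics
scene {'fov_y': 43.095456589174795, 'cx': 273.7195669685864, 'cy': 207.21709639270392, 'rvec': array([ 0.83504516, -2.50455329,  1.11226746]), 'tvec': array([0.37395716, 0.33431588, 0.92967497])}
top {'fov_y': 56.954859058915126, 'cx': 281.11231145529496, 'cy': 207.60183211321757, 'rvec': array([ 2.17032455, -2.22337651, -0.00621758]), 'tvec': array([-0.06111901,  0.52840605,  0.93267651])}
0.1 [ 9.86517290e-01  1.63654519e-01 -2.88528663e-05 -9.13572483e-04] [ 0.20169657 -0.59096418  0.23027271]
```

View pics/scene0.png

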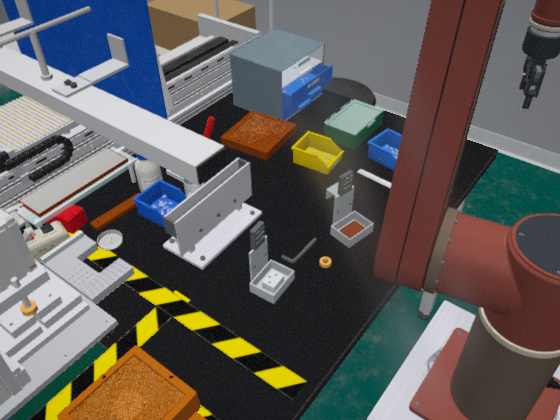

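View pics/top0.png

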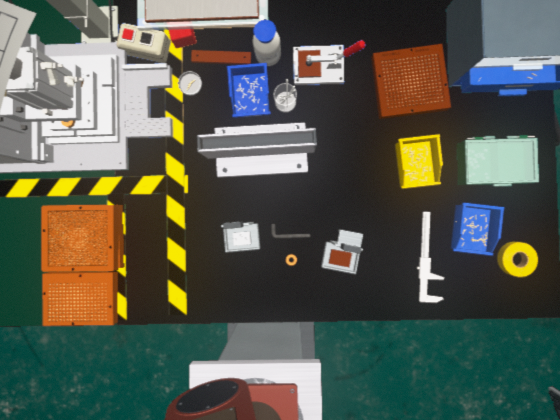

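The scene view shows the stand at about (270,280), the carrier at about (350,215) and the rail at about (215,215). In the top view they are at (240,236), (343,252) and (257,147). Next I'll look at enlarged crops.

Run:
```python
import cv2
t=cv2.imread('pics/top0.png');s=cv2.imread('pics/scene0.png')
a=cv2.resize(t[115:285,190:380],None,fx=4.2,fy=3.5,interpolation=2) if 0 else cv2.resize(t[115:265+15,190:380],None,fx=3.6,fy=3.6,interpolation=2)
cv2.imwrite('pics/t1.png',a)
cv2.imwrite('pics/s1.png',cv2.resize(s[150:300,160:380],None,fx=3.6,fy=3.6,interpolation=2))
```

```text
(no output)
```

View pics/t1.png

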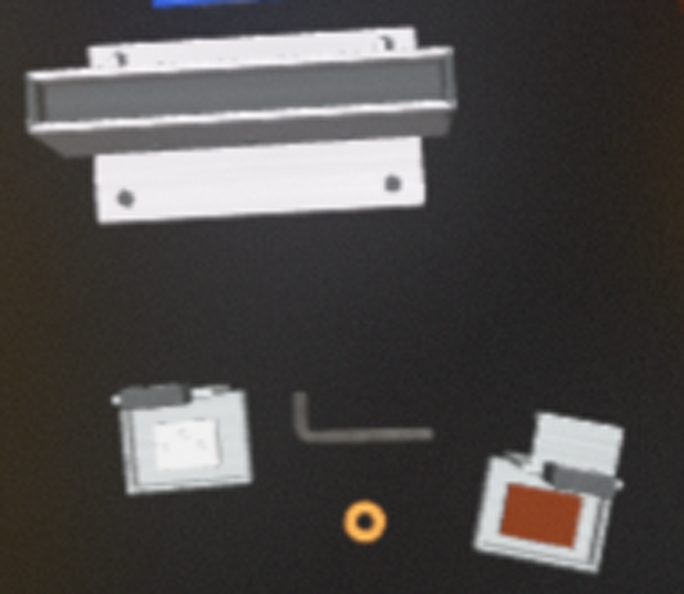

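View pics/s1.png

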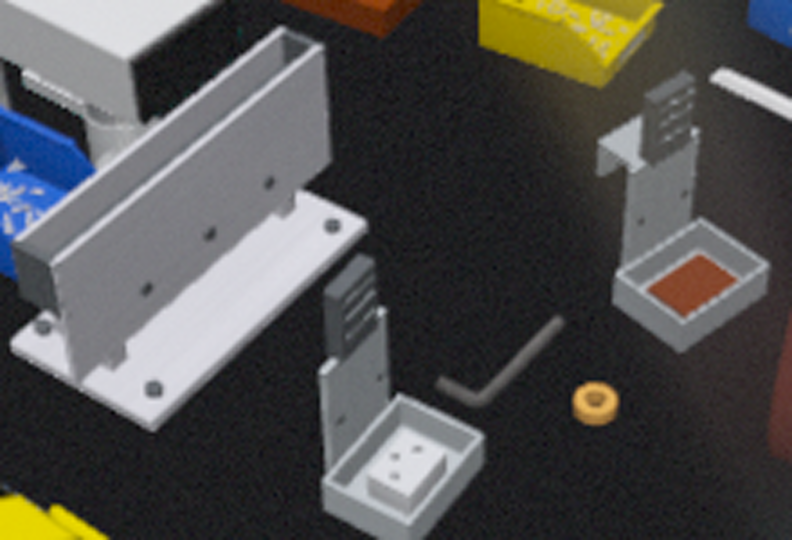

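The top crop shows the carrier tray front corners at (474,548) and (598,572), and the far edge of the hook bridge from (538,411) to (623,430). The rail lip outer corners are at (32,130), (447,102), (28,73) and (453,48). In the scene crop, the tray rim corners are at (615,290), (703,222), (683,322) and (768,268). I'll fit poses to these points from both cameras.

```bash
cat > h.py <<'E'
import numpy as np, cv2
from plant import *
from scipy.optimize import least_squares
from scipy.spatial.transform import Rotation as R
def proj(n,P):
    c=camera_info(n); f=210/np.tan(np.radians(c['fov_y']/2))
    K=np.array([[f,0,c['cx']],[0,f,c['cy']],[0,0,1]])
    return cv2.projectPoints(np.float64(P),c['rvec'],c['tvec'],K,None)[0][:,0]
def fit(obs,x0):
    "obs: {cam:(local points, pixels)}; fits x,y,yaw"
    def res(p):
        M=R.from_euler('z',p[2]).as_matrix()
        return np.concatenate([(proj(n,np.array(L)@M.T+[p[0],p[1],0])-px).ravel() for n,(L,px) in obs.items()])
    r=least_squares(res,x0,loss='soft_l1'); return r.x,res(r.x).reshape(-1,2)
def crop(px,o): return (np.array(px)+.5)/3.6-.5+o
T=(190,115); S=(160,150)
E
python3 - <<'E'
from h import *
for n in("scene","top"):
    c=camera_info(n); print(n,-cv2.Rodrigues(c['rvec'])[0].T@c['tvec'])
c_t=([[-.0625,.04,.026],[-.0625,-.04,.026],[.0335,.025,.106],[.0335,-.025,.106]],crop([(474,548),(598,572),(538,411),(623,430)],T))
c_s=([[-.0025,.04,.026],[-.0025,-.04,.026],[-.0625,.04,.026],[-.0625,-.04,.026],[.0335,.025,.106],[0,0,.156]],crop([(615,290),(703,222),(683,322),(768,268),(598,140),(668,84)],S))
for o in({'top':c_t},{'scene':c_s},{'top':c_t,'scene':c_s}):
    p,r=fit(o,[.4,-.1,0]); print('car',p.round(4),'\n',r.round(1).tolist())
# rail
L=[[-.018,.12,.13],[-.018,-.12,.13],[.018,.12,.13],[.018,-.12,.13]]
r_t=(L,crop([(32,130),(447,102),(28,73),(453,48)],T))
r_s=([L[0],L[1],L[3]],crop([(55,262),(324,45),(284,28)],S))
for o in({'top':r_t},{'scene':r_s},{'top':r_t,'scene':r_s}):
    p,r=fit(o,[.6,.05,0]); print('rail',p.round(4),'\n',r.round(1).tolist())
st=([[-.03,.04,.026],[-.03,-.04,.026],[.03,-.04,.026]],crop([(128,493),(251,483),(245,391)],T))
print('stand tray',fit({'top':st},[.4,.1,0])[0])
E
```

```text
scene [5.67229187e-04 5.91970043e-01 8.74915862e-01]
top [ 0.50622745 -0.09915987  0.94166611]
car [ 0.437  -0.2184 -0.2103] 
 [[0.3, 0.1], [-0.6, -0.1], [0.4, 0.4], [-0.2, -0.5]]
car [ 0.4374 -0.22   -0.2229] 
 [[-0.2, -4.2], [-0.5, -0.7], [-0.2, 0.9], [0.5, -0.2], [-0.1, 0.4], [0.6, 0.9]]
car [ 0.4371 -0.2189 -0.2136] 
 [[0.4, 0.1], [-0.5, -0.0], [0.7, 0.4], [0.1, -0.5], [-0.3, -3.8], [-0.7, -0.4], [-0.1, 1.3], [0.4, -0.1], [-0.2, 0.8], [0.5, 1.2]]
rail [ 0.6696 -0.027   0.0337] 
 [[1.2, 0.5], [-0.7, 1.2], [1.4, -0.6], [-3.4, -0.9]]
rail [ 0.6719 -0.032  -0.0052] 
 [[0.5, -2.1], [0.1, 1.3], [-0.6, 0.5]]
rail [ 0.6693 -0.0288  0.0227] 
 [[1.9, -0.0], [0.1, 1.9], [2.3, -1.1], [-2.4, -0.1], [1.6, -0.2], [-0.9, 1.7], [-1.9, 1.2]]
stand tray [0.45797903 0.02109846 0.05164618]
```

```bash
cat >> h.py <<'E'
def quat(yaw): # tool down, tool y along heading yaw
    y=np.array([np.cos(yaw),np.sin(yaw),0]); z=np.array([0,0,-1.])
    return R.from_matrix(np.c_[np.cross(y,z),y,z]).as_quat()
CAR=np.array([.4371,-.2185]); CY=-.2115
E
python3 - <<'E'
from h import *
L=[[-.018,.125,.13],[-.018,-.125,.13],[.018,.125,.13],[.018,-.125,.13]]
r_t=(L,crop([(32,130),(447,102),(28,73),(453,48)],T))
r_s=([L[0],L[1],L[3]],crop([(55,262),(324,45),(284,28)],S))
for o in({'top':r_t},{'scene':r_s},{'top':r_t,'scene':r_s}):
    p,r=fit(o,[.6,.05,0]); print('rail',p.round(4),r.round(1).tolist())
for k in(0,np.pi): print(ik([*CAR,.2],quat(CY+k)),ik([.642,-.03,.22],quat(.03+k)))
q=quat(CY)
set_gripper(.06,40)
move_pose([*CAR,.22],q)
move_linear([*CAR,.117],q,velocity=.12,until_force=8)
s=get_state();print(s['clock'],s['eef_pos'],s['force'])
cv2.imwrite('pics/top2.png',cv2.resize(read_camera('top')[190:290,290:400],None,fx=3.6,fy=3.6,interpolation=2))
i=read_camera('scene')
cv2.imwrite('pics/v2.png',cv2.resize(i[140:270,280:420],None,fx=4,fy=4,interpolation=2))
E
```

```text
rail [ 0.6697 -0.0286  0.0326] [[-0.5, 0.5], [2.4, 1.0], [-0.2, -0.6], [-0.3, -1.0]]
rail [ 0.6709 -0.0308  0.0191] [[-0.1, 0.2], [0.6, 0.1], [-0.4, -0.5]]
rail [ 0.6697 -0.0291  0.0279] [[-0.3, 0.2], [2.6, 1.3], [0.0, -0.8], [0.0, -0.7], [0.1, 1.1], [0.2, 0.4], [-0.8, -0.1]]
[-6.25102472e-01 -8.52075310e-02  1.90799907e+00 -4.44089210e-16
  1.31880111e+00 -4.13602472e-01] [-1.69298383e-01  2.69644574e-01  1.48931884e+00 -4.44089210e-16
  1.38262924e+00 -1.99298383e-01]
None None
3.1 [ 0.4376457  -0.21895843  0.11780455] [ 0.05919767 -0.45804635 -0.19326306]
```

View pics/v2.png

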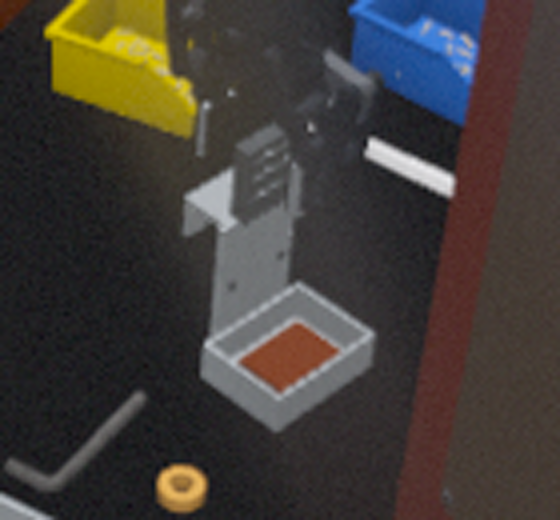

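The fingers straddle the tab at about (262,165), with one pad at (203,125) and the other at (297,190). I'll grip, lift, carry to above the rail and look again before lowering.

```bash
cat >> h.py <<'E'
RA=np.array([.67,-.029]); RY=.028
def rw(x,y): return RA+[x*np.cos(RY)-y*np.sin(RY),x*np.sin(RY)+y*np.cos(RY)]
E
python3 - <<'E'
from h import *
set_gripper(0,60)
s=get_state();print(s['grip_width'],s['grasp_force'],s['eef_pos'])
q=quat(CY)
x,y,_=s['eef_pos']
move_linear([x,y,.225],q,velocity=.12)
print(get_state()['force'])
g=rw(-.027,-.015)
move_linear([*g,.225],quat(RY),velocity=.12)
s=get_state();print(s['clock'],s['eef_pos'],g,s['force'],s['grip_width'])
a=read_camera('top')[115:235,190:330];b=read_camera('scene')[100:240,140:280]
cv2.imwrite('pics/v3.png',np.hstack([cv2.resize(k,(400,400*k.shape[0]//k.shape[1]),interpolation=2)[:342] for k in(a,b)]))
E
```

```text
0.011370666286049085 58.985955119132996 [ 0.43727844 -0.21860756  0.11733406]
[-0.18686738  0.40224269 -3.54501307]
7.1417 [ 0.64321331 -0.04509325  0.22507498] [ 0.64343053 -0.04475002] [-0.71026212 -0.07587275 -3.26346334] 0.011373143777563198
```

View pics/v3.png

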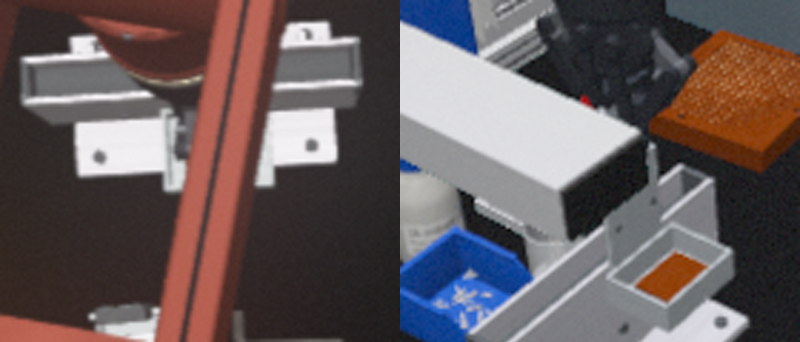

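In the right half, the carrier hangs upright in front of and above the rail, with its tray at about (670,275). The hook itself is hidden behind the beam. In the left half, the tray lies square to the rail, its sides at x≈168 and x≈268. I'll lower it with a force guard.

Run:
```python
from h import *
q=quat(RY); g=rw(-.027,-.015)
move_linear([*g,.165],q,velocity=.08,until_force=8)
s=get_state();print(s['clock'],s['eef_pos'],s['force'])
if s['eef_pos'][2]<.168:
    print(move_linear([*g,.143],q,velocity=.03,until_force=5))
    s=get_state();print(s['clock'],s['eef_pos'],s['force'],s['ft_torque'])
b=read_camera('scene')[100:260,140:300]
cv2.imwrite('pics/v4.png',cv2.resize(b,(560,560),interpolation=2))
```

```text
8.1417 [ 0.64391306 -0.04481177  0.16560921] [ 3.03289506e-03 -8.50684713e-01 -3.17574072e+00]
True
8.725 [ 0.64323794 -0.04471321  0.14738869] [ 0.42497539 -0.32707672  4.62469479] [ 0.05222645  0.08296028 -0.02515497]
```

View pics/v4.png

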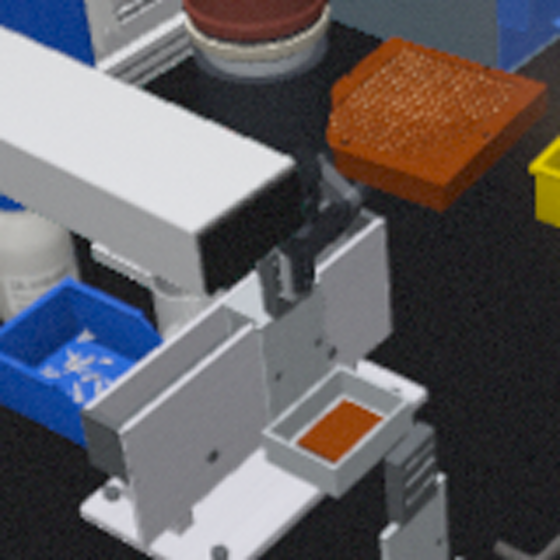

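Contact came at z=0.1474, where the bridge should meet the lip (0.147). The picture shows the back plate against the lip and the tray at (340,430). Now I'll release and retreat.

Run:
```python
from h import *
q=quat(RY); g=rw(-.027,-.015)
set_gripper(.03); dwell(.3); set_gripper(.06)
move_linear([*g,.28],q,velocity=.1)
move_pose([.45,-.35,.35],q); dwell(.5)
s=get_state();print(s['clock'],s['eef_pos'],s['force'])
a=read_camera('top')[115:255,190:330];b=read_camera('scene')[130:280,150:300]
cv2.imwrite('pics/v5.png',np.hstack([cv2.resize(k,(400,400),interpolation=2) for k in(a,b)]))
```

```text
13.1583 [ 0.45014647 -0.34981417  0.34995163] [ 1.42440988 -0.08441258 -0.44759392]
```

View pics/v5.png

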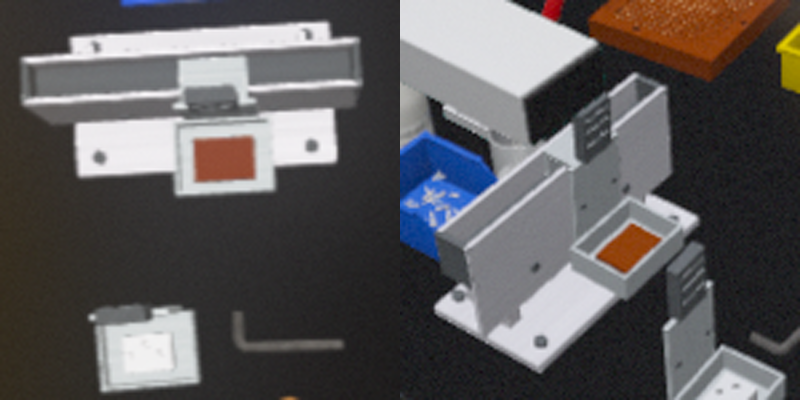

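The carrier hangs on the lip with its hook over the channel at (213,70) in the left half and its tray on the robot's side at (225,157). The stand at (148,350) has not moved, and the robot is clear.

```bash
python3 -c "
from plant import *
print(close_job())"
```

```text
the job is handed in; nothing more can be done
None
```

The hooked carrier is hanging on the rail and released with its tray on the robot's side, the stand was left alone, and the job was handed in at about 13 s; the hand-in returned no verdict.

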